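Ram the jammed slug home in the slanted feed tube

TASK

A black rubber slug has jammed partway down the narrow slanted clear tube. Take the slim push rod out of its stand, slide it down the narrow tube and press the slug down until it sits solidly on the pieces already packed below, holding a firm push of about 20 N there for a moment without straining the tube; how high they are packed cannot be seen, so go by feel. Then draw the rod out and put it back upright and fully down in the stand it came from, leaving the thick rod, the wide tube and the other things on the bench alone.

Things in the scene. Friction and masses are not known exactly. Their poses are not given: they have to be found in the camera images.
- slim_rod: slim push rod, loose: round steel shaft 12 mm in diameter and 125 mm long, then a round black handle 26 mm in diameter and 55 mm long; 180 mm overall, about 90 g. Origin: centre of the shaft's free tip (its lower end); z runs along the rod to the handle (handle from z = 125 to 180 mm). It starts upright in its stand
- slim_stand: fixed aluminium block 64 x 64 x 70 mm with one vertical round hole for the slim rod, 14 mm in diameter, 60 mm deep, its mouth slightly chamfered, in the middle of the top. Origin: centre of the underside; z up. The rod's tip rests 10 mm above the origin. It may stand left or right of the thick rod's stand
- narrow_tube: narrow clear tube, fixed, leaning 25 degrees from vertical; bore 15 mm in diameter, wall 4 mm, mouth flared to 19 mm over the top 8 mm. Origin: on the bore's axis at the tube's lower end; z runs up the bore's axis to the mouth at z = 130 mm. A grey block surrounds its lowest 34 mm, an opaque grey sleeve 27 mm in diameter the next 36 mm. Left or right of the wide tube
- slug (a joint): black rubber slug, 14 mm in diameter, 20 mm long, sliding with stiff drag (about 7 N) in the narrow tube; the value is how far (m) its top lies below z = 110 mm of the tube, growing as it is pressed down. It stays where left. The pieces packed below are a rigid stop of unknown height: seated, the value is 0.040 to 0.065 (top 60 to 85 mm below the mouth); it starts at 0.010 to 0.030
- narrow_holder: fixed base of the narrow tube, plate 120 x 80 x 18 mm. Origin: centre of its underside; its x points away from where the tube's mouth leans; the tube's lower end is at (35, 0, 45) mm
- wide_holder: fixed base of the wide tube (not part of the job), plate 120 x 80 x 18 mm, carrying a clear tube 37 mm in outer diameter and 105 mm long at the same lean. Origin: centre of its underside
- thick_rod: thick rod, loose, not part of the job: steel shaft 20 mm in diameter, black handle 42 mm in diameter, 160 mm long overall, upright in its own stand (block 64 x 64 x 70 mm). Origin: centre of the shaft's lower tip, 10 mm above the bench; z up along the rod
- tape_roll: roll of clear tape lying flat, 76 mm in diameter, 25 mm high. Origin: centre of the underside
- scissors: black-handled scissors lying flat, about 160 mm long and 80 mm wide, 10 mm high. Origin: at the pivot, on the bench; x to the blade tips
- jar: glass jar with a lid, 60 mm in diameter, 80 mm high. Origin: centre of the underside
- marker: white marker pen lying flat, 130 mm long, 18 mm thick. Origin: under its middle; x along the pen
Things that resemble listed ones, but are neither listed nor needed, are in the scene too. Leave any red look-alike of the slim_rod alone.

How it is judged:
On the way, in this order (a step that is already met when the one before it is completed fails the run):
1. the slim rod's tip is inside the narrow tube, at least 15 mm below its mouth, in line with the bore (x of slim_rod in the frame of narrow_tube between -0.006 and 0.006 m and y of slim_rod in the frame of narrow_tube between -0.006 and 0.006 m and z of slim_rod in the frame of narrow_tube between 0.03 and 0.115 m and angle between the z axis of slim_rod and the z axis of narrow_tube, either way round below 0.15 rad), for 0.05 s.
2. the slim rod, in the narrow tube on top of the slug, presses it firmly (over 12 N, well above the slug's drag) onto the packed pieces (x of slim_rod in the frame of narrow_tube between -0.006 and 0.006 m and y of slim_rod in the frame of narrow_tube between -0.006 and 0.006 m and z of slim_rod in the frame of narrow_tube below 0.073 m and value of joint slug above 0.038 m and contact force between slim_rod and narrow_tube above 12 N), for 0.15 s.
3. the slim rod is drawn out of the narrow tube (z of slim_rod in the frame of narrow_tube above 0.135 m), for 0.05 s.
At the end, for the whole second after the job is handed in: The slug is still pressed down (joint above 0.038), and the slim rod stands at rest, released, in its own stand's hole: tip within 5 mm of the hole's axis and within 4 mm of the hole's floor, tilt under 0.1 rad (x of slim_rod in the frame of slim_stand between -0.005 and 0.005 m and y of slim_rod in the frame of slim_stand between -0.005 and 0.005 m and z of slim_rod in the frame of slim_stand below 0.014 m and angle between slim_rod's own z axis and vertical below 0.1 rad and linear speed of slim_rod below 0.03 m/s and value of joint slug above 0.038 m); the robot touches nothing.
It fails at once if the narrow tube or its slug is pressed with more than 45 N (contact force between narrow_tube and anything else above 45 N).
It fails at once if the wide tube or its base is pressed with more than 10 N (contact force between wide_holder and anything else above 10 N).
It fails at once if a bystander (thick rod, tape roll, scissors, jar, marker) is moved by more than 25 mm (distance of any of thick_rod, tape_roll, scissors, jar, marker from where it was at the start of the episode above 0.025 m).
It also fails if it takes over 70 s, if anything falls off the work surface, if the arm or the gripper's body presses on something with over 40 N, if the wrist force passes 120 N, or if a joint passes its speed limit or range.

ROBOT

A 7-joint arm with a two-finger parallel gripper is mounted at the origin on the work surface. World frame = base frame: x ahead of the robot, y to its left, z up, the work surface at z = 0. Lengths are in m, angles in rad, forces in N, time in s.
With the tool pointing down it reaches from about 0.4 to 0.85 m from the base axis. Payload 10.4 kg.
Tool frame: the origin (TCP) lies midway between the tips of the shut fingers; the grasp point (between the pads) lies r.grip_point_offset behind it (r.grip_point_offset is the distance from the TCP to the grasp point, in m); z points along the fingers, y is the line along which they close (so a half turn about z gives the same grasp; the last joint's range is limited). The gripper opens to 87 mm and grips with 3 to 60 N. Pads are 19 mm wide; open, the fingers measure 117 mm over their backs; the gripper's body (75 mm by 190 mm) begins 51 mm behind the grasp point.
Start: joints at [1.246, 0.332, -0.065, 1.46, 0.022, 1.35, -0.088], TCP at [0.186, -0.597, 0.223] pointing down, gripper open.
Joint ranges: [-2.6, 2.6], [-0.5, 2.12], [-1.47, 1.34], [0.16, 2.42], [-1.27, 4.41], [0.06, 2.06], [-2.6, 2.6]. Speed limits (rad/s): [2.22, 2.22, 2.79, 2.79, 3.14, 3.14, 3.14].

INTERFACE

Orientations are given as a unit quaternion [x, y, z, w].
In Python, from bench import r gives the robot as it stands.
- The arm moves only by the tool play_rows, never from a script. Its arguments are lists of equal length, an entry for each row: "claw": the closure, from 0 (fully open) to 1 (shut); "delta_pos": the shift along the tool's x, y, z scaled (see below), a list of three; "delta_rot": the turn, a rotation vector about the tool's x, y, z scaled (see below), a list of three. A call has 1 to 8 rows; each row shifts and turns the commanded pose from where the row before left it, along the tool's axes as they then stand; what a row does not reach is not made up. The controller multiplies each number of a shift by 200 mm and each number of a turn by pi rad. A row lasts 1/10 s, in which the tool goes at most 50 mm and 8.59 degrees, less where a joint would pass 70% of its speed; a pose out of reach is approached as far as the arm can. A call with a number of a shift or a turn outside -1 to 1 is refused whole. A call with a gripper value outside its range is refused whole. The fingers move at their own pace and stop on an object; "squeeze" is the grip in N (left out, the last holds). Time passes only in rows, so rows that do not move let the fingers close. It gives the time, the measured TCP pose, the force, the opening and the grip force at its end, in the units of the state.
- r.read_state(): the state, without advancing time (a new reading comes with each control period).
- r.camera(name): name is "side" or "top"; returns a dict with "pixels" (480x640x3 uint8, red, green, blue), "camera_matrix" (3x3 intrinsics, pixels), "D" ([k1, k2, p1, p2, k3] as OpenCV has them; the pictures are not rectified), "cam_to_world" (4x4, takes a point from camera to world coordinates). Camera axes: x right, y up, looking along -z (the intrinsics and any distortion apply to the point x, -y, -z); pixel columns grow to the right and rows downward; lengths in m; the calibration is good to about 2 mm. A picture is of the moment at which its call begins. There is no depth.
- r.close_job(): hands the job in; it is judged then, once.
The state is a dict: "time": time; "joint_positions": joint angles; "joint_vel": joint speeds; "joint_torque": joint torques, N m; "ee_pos": TCP position; "eef_rot": TCP orientation; "ft_force": force on the tool from outside, world axes, zero at the start; "torque": the same for the moment, N m; "width": finger opening in m; "grip_force": force on a finger pad.
Only numpy, scipy, OpenCV 4.12 (cv2) and the standard library are available. Lean on these libraries where they do the work, as an engineer would, in place of code of your own. Each camera call takes 0.05 s, during which the arm holds its last target. There are 200 camera calls.

## Working session

There is one attempt and no reset: what is moved stays moved. The work goes in short steps, Python scripts to look and compute and a tool call to move; the robot and the scene stay as the last step left them, time stands still between calls to the robot, and variables do not carry over. Pictures are saved under pics/ and viewed, at most 10 in all, crops included, and the job is handed in when it is done.

Besides the shell and the picture viewer there is one more tool, called after "Emit:" as a command line: name --argument value ..., lists and objects as JSON in quotes. play_rows: Moves the arm, as the interface text tells. Shifts and turns lie within -1 to 1; 1 stands for 200 mm of shift or pi rad of turn. Its arguments: {"type":"object","properties":{"claw":{"type":"array"},"delta_pos":{"type":"array"},"delta_rot":{"type":"array"},"squeeze":{"type":"number"}},"required":["claw","delta_pos","delta_rot"]}

```bash
ls; mkdir -p pics; python3 - <<'E'
from bench import r
import cv2, pickle
s=r.read_state(); print(s, r.grip_point_offset)
d={}
for n in("side","top"):
    c=r.camera(n); d[n]=c; cv2.imwrite(f"pics/{n}0.png",c["pixels"][:,:,::-1]); print(n,c["camera_matrix"],c["D"],c["cam_to_world"])
pickle.dump(d,open("cam0.pkl","wb"))
E
```

```text
pics
{'time': 0.0, 'joint_positions': array([ 1.24637502,  0.33287896, -0.06467069,  1.46092039,  0.02161386,
        1.34992384, -0.08849826]), 'joint_vel': array([-0.00015502,  0.00100433,  0.00165733,  0.00011184,  0.00011993,
       -0.00101193,  0.00131554]), 'joint_torque': array([ 1.91315674e-03, -6.23240876e+01,  2.61548313e-02, -3.89902425e+01,
       -6.10327511e-02,  3.96712509e-02,  2.22189506e-04]), 'ee_pos': array([ 0.18564512, -0.59638746,  0.22175945]), 'eef_rot': array([ 9.88634505e-01,  1.50337287e-01, -1.52050524e-04, -7.01141008e-04]), 'ft_force': array([-0.69318284, -0.47592871, -0.33950666]), 'torque': array([-0.01734085, -0.0493596 ,  0.0047868 ]), 'grip_force': 0.0, 'width': 0.08698398210589821} 0.0187
side [[483.13336993   0.         321.31423393]
 [  0.         483.13336993 233.22883295]
 [  0.           0.           1.        ]] [-0.09247481  0.          0.          0.          0.        ] [[ 0.91694826  0.26197102 -0.30096024  0.31643034]
 [-0.3989474   0.58900193 -0.70279279 -0.68936527]
 [-0.00684518  0.76449193  0.64459695  0.69157428]
 [ 0.          0.          0.          1.        ]]
top [[619.54094602   0.         315.22001151]
 [  0.         619.54094602 243.06006895]
 [  0.           0.           1.        ]] [-0.14368331  0.          0.          0.          0.        ] [[-0.02953725  0.98044375 -0.1945703   0.36457208]
 [-0.99937592 -0.03273959 -0.01326264 -0.06572799]
 [-0.01937343  0.19405713  0.98079891  1.28536805]
 [ 0.          0.          0.          1.        ]]
```

View pics/side0.png

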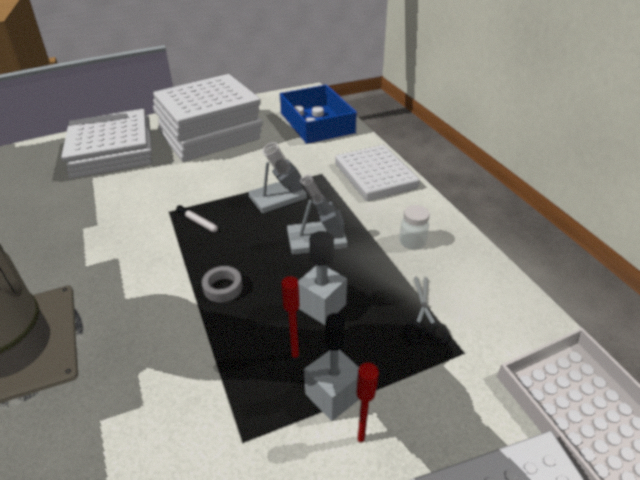

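View pics/top0.png

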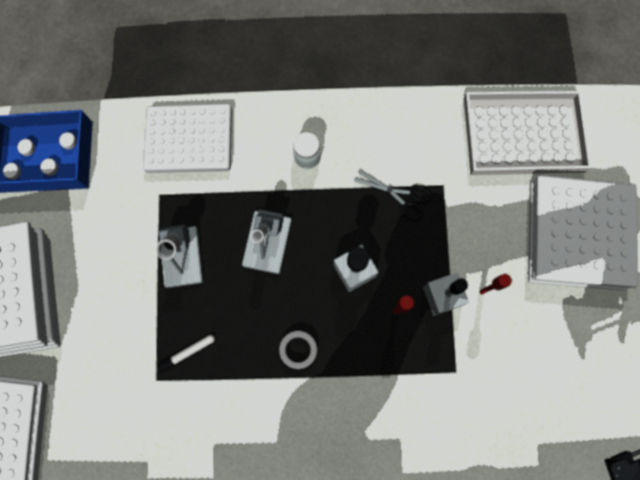

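Side: the slim rod's stand is at about (332,385) and the thick one at (322,292). Tube holders are at (277,190) and (317,225), and red rods at (295,320) and (365,400). Top: tube rings at (166,248), which is larger, and (258,236), which is smaller. Stands are at (357,268) and (447,294), and the red tops at (406,303) and (500,283). Next I'll enlarge these areas.

```bash
cat > h.py <<'E'
import numpy as np, cv2, pickle
def load(f="cam0.pkl"): return pickle.load(open(f,"rb"))
def proj(c,P):
    P=np.atleast_2d(P).astype(float); M=c["cam_to_world"]
    q=(P-M[:3,3])@M[:3,:3]; q=q*[1,-1,-1]
    return cv2.projectPoints(q,np.zeros(3),np.zeros(3),c["camera_matrix"],np.array(c["D"]))[0].reshape(-1,2)
def ray(c,uv):
    u=cv2.undistortPoints(np.array(uv,float).reshape(-1,1,2),c["camera_matrix"],np.array(c["D"])).reshape(-1,2)
    d=np.c_[u[:,0],-u[:,1],-np.ones(len(u))]@c["cam_to_world"][:3,:3].T
    return c["cam_to_world"][:3,3],d
def onz(c,uv,z):
    o,d=ray(c,uv); return o+d*((z-o[2])/d[:,2])[:,None]
E
python3 - <<'E'
from h import *
d=load()
def crop(n,x,y,w,h,f):
    im=d[n]["pixels"][y:y+h,x:x+w,::-1]; return cv2.resize(im,None,fx=f,fy=f,interpolation=cv2.INTER_CUBIC)
cv2.imwrite("pics/c1.png",np.vstack([np.hstack([crop("top",145,195,160,100,2.5*1),crop("top",325,220,160,100,2.5)]),np.hstack([crop("side",235,130,133,117,3)[:350,:399],crop("side",265,220,133,117,3)[:350,:399]]).astype(np.uint8)[:, :798] if 0 else cv2.resize(np.hstack([crop("side",235,130,133,117,3),crop("side",265,220,133,117,3)]),(800,350))]))
E
```

```text
(no output)
```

View pics/c1.png

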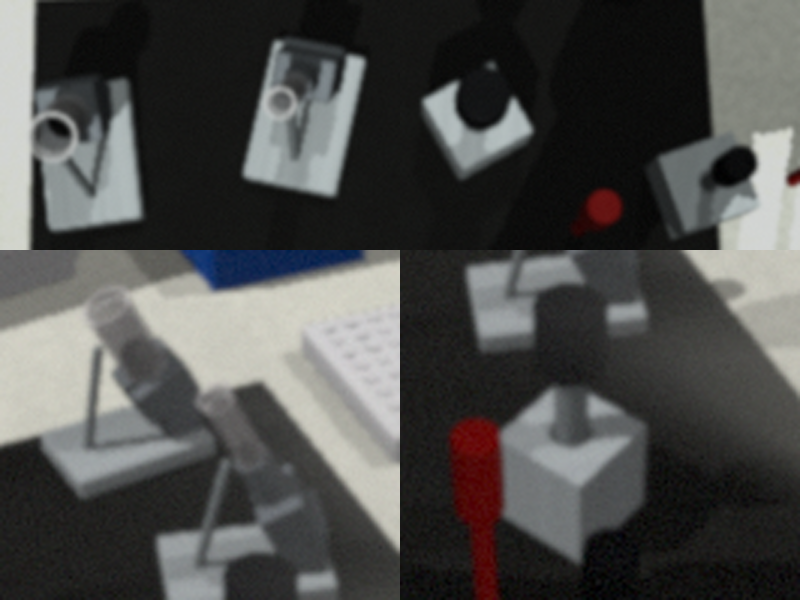

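The narrow tube is the right-hand one in the top view, with its ring at about (257,236). The wide one is on the left at (166,248). The slim rod's handle is the smaller black one, around (459,287), and the thick one is at (357,262). Next I'll fit the holder and stand poses to both images.

```bash
cat >> h.py <<'E'
from scipy.optimize import least_squares
A=np.deg2rad(25)
def tubepts(p):  # p=x,y,yaw of holder -> base point, axis
    x,y,t=p; R=np.array([[np.cos(t),-np.sin(t),0],[np.sin(t),np.cos(t),0],[0,0,1]])
    return np.array([x,y,0])+R@[.035,0,.045], R@[-np.sin(A),0,np.cos(A)], R
def boxc(p,L,W,z):
    x,y,t=p; c=np.array([[1,1],[1,-1],[-1,-1],[-1,1]])*[L/2,W/2]
    R=np.array([[np.cos(t),-np.sin(t)],[np.sin(t),np.cos(t)]]); return np.c_[c@R.T+[x,y],np.full(4,z)]
E
python3 - <<'E'
from h import *
d=load(); T,S=d["top"],d["side"]
tl=lambda a:np.array(a)/2.5+[145,195]; tr=lambda a:(np.array(a)-[400,0])/2.5+[325,220]
# rough from top
pc=onz(T,tl([[272,40],[366,57],[338,197],[243,180]]),.018); print("plate",pc.round(4),np.linalg.norm(np.diff(pc,axis=0),axis=0 if 0 else 1))
print("mouth ring",onz(T,tl([[280,102]]),.045+.13*np.cos(A)))
st=onz(T,tr([[655,160],[730,133],[757,207],[683,238]]),.07); print("stand",st.round(4),st.mean(0),np.linalg.norm(np.diff(st,axis=0),axis=1))
st=onz(T,tr([[422,102],[500,65],[533,132],[463,165]]),.07); print("thick",st.mean(0))
print("slim handle top",onz(T,tr([[738,162]]),.19))
print("wide ring",onz(T,tl([[54,137]]),.045+.1*np.cos(A)))
print("red1",onz(T,tr([[604,207]]),.18),onz(S,[[295,355]],0)); print("red2",onz(T,[[504,282]],.18),onz(S,[[362,438]],0))
print("tape",onz(T,[[298,350]],.02))
E
```

```text
plate [[ 6.894e-01  7.920e-02  1.800e-02]
 [ 6.719e-01 -1.000e-04  1.800e-02]
 [ 5.536e-01  2.580e-02  1.800e-02]
 [ 5.703e-01  1.047e-01  1.800e-02]] [0.08123138 0.12104663 0.08067002]
mouth ring [[0.60461366 0.0571515  0.16282001]]
stand [[ 0.5158 -0.2679  0.07  ]
 [ 0.5352 -0.3292  0.07  ]
 [ 0.4755 -0.3467  0.07  ]
 [ 0.4534 -0.2863  0.07  ]] [ 0.49497501 -0.30751476  0.07      ] [0.06437601 0.06220085 0.06434867]
thick [ 0.55585095 -0.13040453  0.07      ]
slim handle top [[ 0.49726456 -0.30752103  0.19      ]]
wide ring [[0.58900864 0.23444267 0.13563078]]
red1 [[ 0.46957291 -0.21087738  0.18      ]] [[ 0.46847572 -0.21467625  0.        ]]
red2 [[ 0.50055856 -0.39052687  0.18      ]] [[ 0.50545887 -0.3954691   0.        ]]
tape [[ 0.39627887 -0.00727078  0.02      ]]
```

The sizes agree (81x121 plate, 64 mm stand, and the rod is over the stand centre). I'll overlay the model in both images to check it.

```bash
python3 - <<'E'
from h import *
d=load()
hp=(.6212,.0524,np.deg2rad(-12.2)); b,a,R=tubepts(hp); print("base",b,"axis",a,"mouth",b+.13*a)
sp=(.4955,-.3075,np.deg2rad(-16.5))
def circ(c,n,r):
    u=np.cross(n,[0,1,0]);u/=np.linalg.norm(u);v=np.cross(n,u);t=np.linspace(0,2*np.pi,40); return c+r*(np.cos(t)[:,None]*u+np.sin(t)[:,None]*v)
def over(n,x,y,w,h,f):
    c=d[n]; im=cv2.resize(c["pixels"][y:y+h,x:x+w,::-1],None,fx=f,fy=f,interpolation=cv2.INTER_CUBIC).copy()
    def L(P,col,cl=True): 
        cv2.polylines(im,[np.round((proj(c,P)-[x-.5,y-.5])*f*8).astype(np.int32)],cl,col,1,cv2.LINE_AA,3)
    L(boxc(hp,.12,.08,.018),(0,255,0)); L(boxc(sp,.064,.064,.07),(0,255,0)); L(boxc(sp,.064,.064,0),(0,120,0))
    L(circ(b+.13*a,a,.0115),(0,255,255)); L(circ(b+.07*a,a,.0135),(255,255,0)); L(np.array([b+.07*a,b+.13*a]),(0,0,255),False)
    z=np.array([0,0,1.]); s=np.array([sp[0],sp[1],0]); L(circ(s+.19*z,z,.013),(255,0,255)); L(circ(s+.135*z,z,.013),(255,0,255))
    return cv2.resize(im,(400,300))
cv2.imwrite("pics/ov.png",np.vstack([np.hstack([over("top",220,200,80,60,5),over("top",410,255,80,60,5)]),np.hstack([over("side",275,165,100,75,4),over("side",283,310,120,90,10/3)])]))
E
```

```text
base [0.65540956 0.04500363 0.045     ] axis [-0.41307381  0.08930972  0.90630779] mouth [0.60170996 0.0566139  0.16282001]
```

View pics/ov.png

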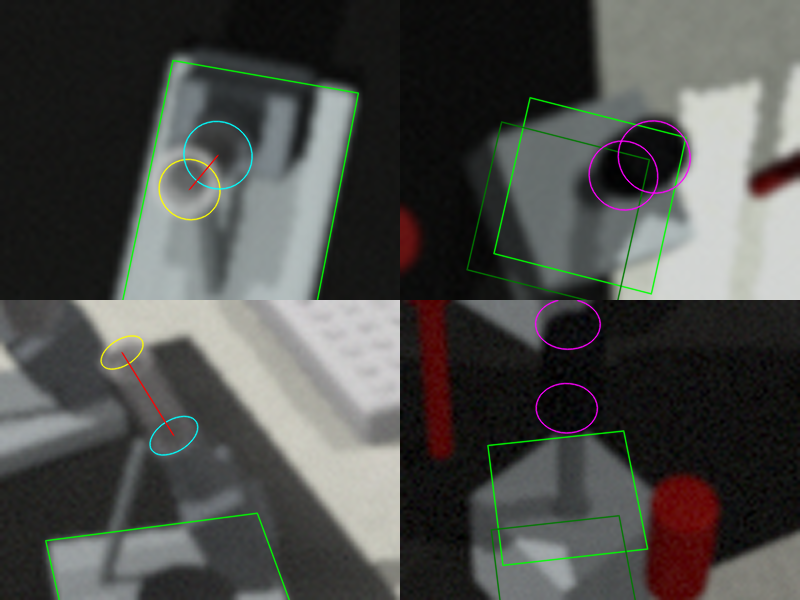

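The stand's yaw sign was wrong (it should be about +17.5°), and the rod looks a few mm further in +x. I'll refine both poses by maximising the image gradient along the projected edges.

```bash
cat >> h.py <<'E'
from scipy.optimize import minimize
from scipy.ndimage import map_coordinates
def grads(c,s=1.0):
    g=cv2.GaussianBlur(np.log(cv2.cvtColor(c["pixels"],cv2.COLOR_RGB2GRAY).astype(float)+15),(0,0),s)
    return cv2.Sobel(g,cv2.CV_64F,1,0)/8,cv2.Sobel(g,cv2.CV_64F,0,1)/8
def score(c,G,P,q):
    """mean |gradient across| the projected polyline edges; P,q: (n,3) start,end points"""
    t=np.linspace(.05,.95,25); X=(P[:,None]*(1-t)[:,None]+q[:,None]*t[:,None])
    uv=proj(c,X.reshape(-1,3)).reshape(len(P),-1,2); e=uv[:,-1]-uv[:,0]; n=np.c_[-e[:,1],e[:,0]]/np.linalg.norm(e,axis=1)[:,None]
    s=[map_coordinates(g,[uv[...,1].ravel(),uv[...,0].ravel()],order=1).reshape(uv.shape[:2]) for g in G]
    return np.minimum(np.abs(s[0]*n[:,:1]+s[1]*n[:,1:]),.12).mean()
def sil(c,p0,p1,r):
    """silhouette lines of a cylinder p0-p1"""
    ax=(p1-p0)/np.linalg.norm(p1-p0); v=np.cross(ax,c["cam_to_world"][:3,3]-(p0+p1)/2); v*=r/np.linalg.norm(v)
    return np.array([p0+v,p0-v]),np.array([p1+v,p1-v])
E
cat > fit.py <<'E'
from h import *
d=load()
def edges_stand(c,p):
    C=boxc(p,.064,.064,.07); return C,np.roll(C,-1,0)
def edges_rod(c,p):
    z=np.array([0,0,1.]); s=np.array([p[0],p[1],0]); P,Q=sil(c,s+.137*z,s+.188*z,.013); P2,Q2=sil(c,s+.072*z,s+.13*z,.006); return np.r_[P,P2],np.r_[Q,Q2]
def edges_plate(c,p):
    C=boxc(p,.12,.08,.018); return C,np.roll(C,-1,0)
def edges_tube(c,p):
    b,a,R=tubepts(p); P,Q=sil(c,b+.072*a,b+.128*a,.0115); P2,Q2=sil(c,b+.038*a,b+.069*a,.0135); return np.r_[P,P2],np.r_[Q,Q2]
def fit(p0,fs,names,span=.008):
    G={n:grads(d[n]) for n in names}
    f=lambda p:-sum(score(d[n],G[n],*e(d[n],[p[0],p[1],p[2]*5])) for n in names for e in fs)
    best=None
    for dx in np.linspace(-span,span,9):
        for dy in np.linspace(-span,span,9):
            for dt in(-.06,-.02,.02,.06):
                p=np.array([p0[0]+dx,p0[1]+dy,(p0[2]+dt)/5]); v=f(p)
                if best is None or v<best[0]: best=(v,p)
    o=minimize(f,best[1],method="Nelder-Mead",options=dict(initial_simplex=best[1]+np.vstack([np.zeros(3),np.eye(3)*.002])))
    return np.round([o.x[0],o.x[1],np.rad2deg(o.x[2]*5),-o.fun],4)
sp=(.497,-.3075,np.deg2rad(17.6)); hp=(.6212,.0524,np.deg2rad(-12.2))
for nm in(["top"],["side"],["top","side"]):
    print(nm,"stand",fit(sp,[edges_stand],nm),"rod",fit(sp,[edges_rod],nm),"both",fit(sp,[edges_stand,edges_rod],nm))
    print("   plate",fit(hp,[edges_plate],nm),"tube",fit(hp,[edges_tube],nm),"both",fit(hp,[edges_plate,edges_tube],nm))
E
python3 fit.py
```

```text
['top'] stand [ 0.497  -0.3117 15.1191  0.0943] rod [ 0.493  -0.3055 14.1623  0.12  ] both [ 0.4964 -0.3091 16.6454  0.213 ]
   plate [  0.6252   0.0504 -13.3459   0.12  ] tube [0.6373 0.0434 2.6887 0.12  ] both [  0.6254   0.0499 -12.4236   0.2017]
['side'] stand [ 0.4946 -0.3119 19.6569  0.087 ] rod [ 0.4963 -0.3114 14.1766  0.0865] both [ 0.4956 -0.3127 17.1167  0.1725]
   plate [  0.6225   0.0483 -15.4622   0.0902] tube [  0.6221   0.0583 -17.5181   0.079 ] both [  0.6216   0.0494 -15.3608   0.1628]
['top', 'side'] stand [ 0.496  -0.3121 15.3769  0.1791] rod [ 0.4972 -0.3096 13.9077  0.2057] both [ 0.4963 -0.311  16.5811  0.3789]
   plate [  0.6241   0.0504 -13.7006   0.2042] tube [ 0.6219  0.0516 -3.9558  0.1601] both [  0.6214   0.0518 -10.7987   0.341 ]
```

Emit:
play_rows --claw '[0,0,0,0,0,0,0,0]' --delta_pos '[[0.18,-0.085,-0.02],[0.18,-0.085,-0.02],[0.18,-0.085,-0.02],[0.18,-0.085,-0.02],[0.18,-0.085,-0.02],[0.18,-0.085,-0.02],[0.18,-0.085,-0.02],[0.18,-0.085,-0.02]]' --delta_rot '[[0,0,0],[0,0,0],[0,0,0],[0,0,0],[0,0,0],[0,0,0],[0,0,0],[0,0,0]]'

```text
time: 0.9
ee_pos: [0.4212, -0.38, 0.2545]
eef_rot: [0.989, 0.15, -0.0, -0.0]
ft_force: [-0.2, -0.5, 0.0]
width: 0.0868
grip_force: 0.0
```

Emit:
play_rows --claw '[0,0,0,0,0,0,0,0]' --delta_pos '[[0,0,0],[0,0,0],[0,0,0],[0,0,0],[0,0,0],[0,0,0],[0,0,0],[0,0,0]]' --delta_rot '[[0,0,-0.042],[0,0,-0.042],[0,0,-0.042],[0,0,-0.042],[0,0,-0.042],[0,0,-0.042],[0,0,-0.042],[0,0,-0.042]]'

```text
time: 1.7
ee_pos: [0.4201, -0.3812, 0.2541]
eef_rot: [0.777, 0.63, -0.0, -0.0]
ft_force: [-0.2, 0.3, -0.5]
width: 0.0868
grip_force: 0.0
```

```bash
cat >> h.py <<'E'
from scipy.spatial.transform import Rotation as Ro
def to(s,target):
    """shift to target TCP in tool axes, in units of the move (200 mm)"""
    R=Ro.from_quat(s["eef_rot"]).as_matrix(); return (R.T@(np.array(target)-s["ee_pos"]))/.2
E
python3 - <<'E'
from h import *; from bench import r
s=r.read_state(); R=Ro.from_quat(s["eef_rot"]).as_matrix()
print(s["time"],s["ee_pos"],s["joint_positions"].round(2),s["ft_force"],"\n",R.round(3)); print(to(s,[.4965,-.311,.25]).round(4))
t=np.deg2rad(-12.2); Rt=np.array([[-np.sin(t),np.cos(t),0],[np.cos(t),np.sin(t),0],[0,0,-1]]).T; print(Ro.from_matrix(R.T@Rt).as_rotvec()/np.pi)
E
```

```text
1.7 [ 0.42014177 -0.38119861  0.25414394] [ 0.97  0.21 -0.36  1.55  0.08  1.39  0.39] [-0.20335252  0.33079865 -0.54657712] 
 [[ 0.207  0.978 -0.001]
 [ 0.978 -0.207  0.   ]
 [ 0.    -0.001 -1.   ]]
[0.4223 0.3011 0.0207]
[-0.0002107  -0.00010306  0.00156422]
```

Emit:
play_rows --claw '[0,0,0,0,0,0]' --delta_pos '[[0.106,0.075,0],[0.106,0.075,0],[0.106,0.075,0],[0.104,0.075,0],[0,0,0.1],[0,0,0]]' --delta_rot '[[0,0,0],[0,0,0],[0,0,0],[0,0,0],[0,0,0],[0,0,0]]'

```text
time: 2.3
ee_pos: [0.4961, -0.3104, 0.2319]
eef_rot: [0.778, 0.628, -0.001, -0.002]
ft_force: [-0.4, -0.2, -0.1]
width: 0.0872
grip_force: 0.0
```

```bash
python3 - <<'E'
from h import *; from bench import r
s=r.read_state(); print(s["time"],s["ee_pos"],s["ft_force"]); print(to(s,[.4965,-.311,.149]).round(4))
d={n:r.camera(n) for n in("top","side")}; pickle.dump(d,open("cam1.pkl","wb"))
f=lambda n,x,y:cv2.resize(d[n]["pixels"][y:y+135,x:x+180,::-1],(400,300),interpolation=cv2.INTER_CUBIC)
cv2.imwrite("pics/ap.png",np.hstack([f("top",370,220),f("side",250,250)]))
E
```

```text
2.3 [ 0.49611431 -0.31038411  0.23192771] [-0.36254642 -0.16846586 -0.08746296]
[-0.0032  0.0042  0.4146]
```

View pics/ap.png

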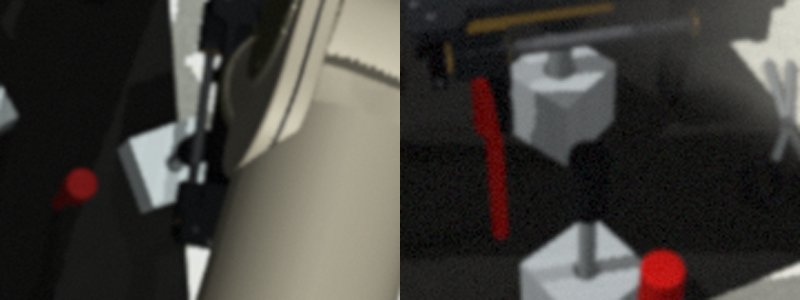

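```bash
python3 - <<'E'
from h import *
d=load("cam1.pkl")
hx=np.array([np.cos(np.deg2rad(-12.2)),np.sin(np.deg2rad(-12.2)),0]); t=np.array([.4961,-.3104,.232])
for n in d: print(n,proj(d[n],np.array([t,t+.0435*hx,t-.0435*hx,t+[0,0,.07],t+[0,0,.07]+.095*hx,t+[0,0,.07]-.095*hx,[.4965,-.311,.19],[.4965,-.311,.07]])).round(1))
im=d["side"]["pixels"][160:340,220:460,::-1]; im=np.clip(255*(im/255.)**.5,0,255).astype(np.uint8)
cv2.imwrite("pics/s1.png",cv2.resize(im,(800,600),interpolation=cv2.INTER_CUBIC))
E
```

```text
top [[467.  282.3]
 [470.4 257.8]
 [463.5 307.2]
 [476.6 276.5]
 [484.1 220. ]
 [468.3 335. ]
 [462.2 285.2]
 [449.2 292.9]]
side [[334.4 296.6]
 [367.2 291.5]
 [300.8 301.8]
 [335.  256.5]
 [411.3 245.6]
 [254.8 267.8]
 [334.5 318.1]
 [333.6 369.7]]
```

View pics/s1.png

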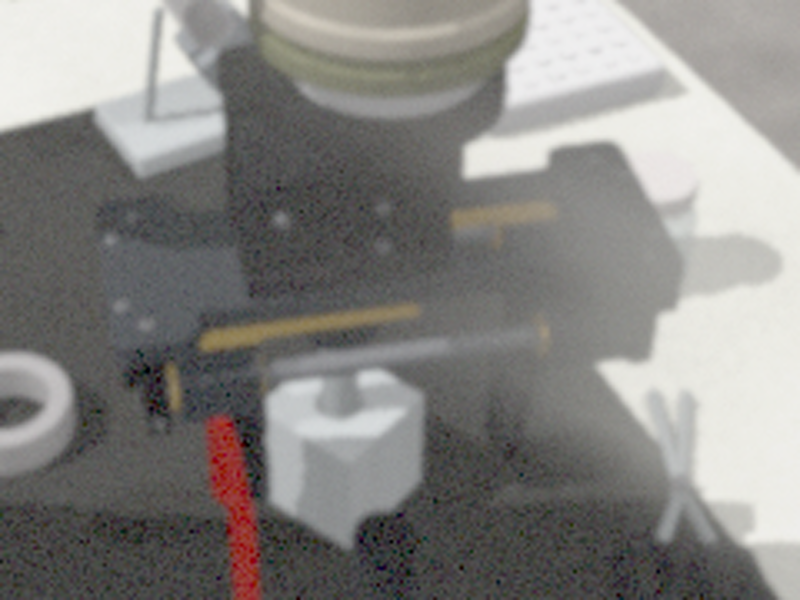

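The gripper is centred over the handle: the TCP projects onto the handle's column, at side px (334,297) against a handle top at (334,318). I'll descend and grip.

Emit:
play_rows --claw '[0,0,0,0,0,0]' --delta_pos '[[-0.003,0.004,0.08],[0,0,0.08],[0,0,0.08],[0,0,0.08],[0,0,0.09],[0,0,0]]' --delta_rot '[[0,0,0],[0,0,0],[0,0,0],[0,0,0],[0,0,0],[0,0,0]]'

```text
time: 3.0
ee_pos: [0.496, -0.3127, 0.1511]
eef_rot: [0.779, 0.627, -0.001, -0.001]
ft_force: [-0.5, 0.5, 0.2]
width: 0.0868
grip_force: 0.0
```

Emit:
play_rows --claw '[0.5,0.8,1,1,1,1,1,1]' --delta_pos '[[0,0,0],[0,0,0],[0,0,0],[0,0,0],[0,0,0],[0,0,0],[0,0,0],[0,0,0]]' --delta_rot '[[0,0,0],[0,0,0],[0,0,0],[0,0,0],[0,0,0],[0,0,0],[0,0,0],[0,0,0]]' --squeeze 50

```text
time: 3.8
ee_pos: [0.4975, -0.3123, 0.1526]
eef_rot: [0.778, 0.628, -0.0, 0.0]
ft_force: [0.3, -0.1, 0.4]
width: 0.0309
grip_force: 0.0
```

Emit:
play_rows --claw '[1,1,1,1,1,1]' --delta_pos '[[0,0,0],[0,0,0],[0,0,0],[0,0,0],[0,0,0],[0,0,0]]' --delta_rot '[[0,0,0],[0,0,0],[0,0,0],[0,0,0],[0,0,0],[0,0,0]]' --squeeze 50

```text
time: 4.4
ee_pos: [0.4975, -0.3123, 0.1526]
eef_rot: [0.778, 0.628, -0.0, 0.0]
ft_force: [0.5, 0.4, -0.2]
width: 0.0251
grip_force: 50.0
```

```bash
python3 - <<'E'
from bench import r
s=r.read_state(); print({k:s[k] for k in("time","ee_pos","eef_rot","ft_force","torque","width","grip_force")})
E
```

```text
{'time': 4.4, 'ee_pos': array([ 0.49754276, -0.31233294,  0.15257895]), 'eef_rot': array([ 7.78401057e-01,  6.27767302e-01, -1.00805012e-05,  9.22246158e-05]), 'ft_force': array([ 0.50802908,  0.38234911, -0.21688567]), 'torque': array([-0.03533516, -0.26721859, -0.03713358]), 'width': 0.025130766071483367, 'grip_force': 49.97451187547995}
```

Emit:
play_rows --claw '[1,1,1,1,1,1,1,1]' --delta_pos '[[0,0,-0.05],[0,0,-0.08],[0,0,-0.12],[0,0,-0.15],[0,0,-0.2],[0,0,-0.2],[0,0,-0.2],[0,0,-0.05]]' --delta_rot '[[0,0,0],[0,0,0],[0,0,0],[0,0,0],[0,0,0],[0,0,0],[0,0,0],[0,0,0]]'

```text
time: 5.2
ee_pos: [0.4984, -0.3124, 0.3682]
eef_rot: [0.778, 0.628, 0.001, 0.003]
ft_force: [0.8, 0.4, -1.6]
width: 0.0251
grip_force: 50.0
```

```bash
cat > tgt.py <<'E'
from h import *; from bench import r
L=.1426
def tool_target(hp,ztip,ex=0.,ey=0.):
    """TCP pos + R for rod tip at ztip on tube axis; tool y in lean plane"""
    b,a,R=tubepts(hp); Z=-a; X=R[:,1]; Y=np.cross(Z,X); T=np.c_[X,Y,Z]
    return b+ztip*a-T@[ex,ey,L],T
if __name__=="__main__":
    s=r.read_state(); R=Ro.from_quat(s["eef_rot"]).as_matrix()
    print(s["time"],s["ee_pos"],s["ft_force"],s["joint_positions"].round(2))
    p,T=tool_target((.622,.051,np.deg2rad(-12.2)),.19)
    print(p,to(s,p).round(3),Ro.from_matrix(R.T@T).as_rotvec()/np.pi, (T.T@(p-s["ee_pos"])/.2).round(3))
E
python3 tgt.py
```

```text
5.2 [ 0.49836879 -0.31241301  0.36819177] [ 0.80938913  0.39030007 -1.57531842] [ 0.82  0.24 -0.42  1.29  0.1   1.62  0.2 ]
[0.51882121 0.07330804 0.34643797] [ 1.907 -0.309  0.103] [-1.36832153e-01  7.33134841e-04  1.40352667e-05] [ 1.907 -0.325 -0.031]
```

Emit:
play_rows --claw '[1,1,1,1,1,1,1,1]' --delta_pos '[[0.1,-0.02,0],[0.2,-0.035,0],[0.22,-0.035,0],[0.22,-0.035,0],[0.22,-0.035,0],[0.22,-0.035,0],[0.22,-0.035,0],[0.2,-0.035,0]]' --delta_rot '[[0,0,0],[0,0,0],[0,0,0],[0,0,0],[0,0,0],[0,0,0],[0,0,0],[0,0,0]]'

```text
time: 6.0
ee_pos: [0.5123, 0.0147, 0.3616]
eef_rot: [0.778, 0.628, -0.001, -0.0]
ft_force: [0.2, 0.1, -1.2]
width: 0.0247
grip_force: 50.0
```

Emit:
play_rows --claw '[1,1,1,1,1,1,1,1]' --delta_pos '[[0.15,-0.03,0],[0.1,-0.02,0],[0.05,0,0],[0,0,0],[0,0,0],[0,0,0],[0,0,0],[0,0,0]]' --delta_rot '[[0,0,0],[0,0,0],[-0.02,0,0],[-0.035,0,0],[-0.035,0,0],[-0.03,0,0],[-0.017,0,0],[0,0,0]]'

```text
time: 6.8
ee_pos: [0.5145, 0.0733, 0.3614]
eef_rot: [0.76, 0.614, 0.133, 0.167]
ft_force: [0.6, 0.2, -1.0]
width: 0.0251
grip_force: 50.0
```

```bash
python3 tgt.py
```

```text
6.8 [0.51446912 0.07326092 0.36138194] [ 0.61562814  0.20989257 -0.98628691] [ 0.47 -0.26 -0.69  1.81  0.02  1.15 -0.45]
[0.51882121 0.07330804 0.34643797] [ 0.005 -0.012  0.077] [-0.00176734  0.00063503  0.00045436] [ 0.005 -0.012  0.077]
```

Emit:
play_rows --claw '[1,1,1,1,1,1]' --delta_pos '[[0.005,-0.012,0.07],[0,0,0.07],[0,0,0.07],[0,0,0.07],[0,0,0],[0,0,0]]' --delta_rot '[[-0.0018,0.0006,0.0005],[0,0,0],[0,0,0],[0,0,0],[0,0,0],[0,0,0]]'

```text
time: 7.4
ee_pos: [0.5376, 0.069, 0.3103]
eef_rot: [0.76, 0.613, 0.136, 0.167]
ft_force: [0.5, 0.0, -0.6]
width: 0.0253
grip_force: 50.0
```

```bash
python3 tgt.py; python3 - <<'E'
from h import *; from bench import r
s=r.read_state(); R=Ro.from_quat(s["eef_rot"]).as_matrix(); tip=s["ee_pos"]+R@[0,0,.1426]
d={n:r.camera(n) for n in("top","side")}; d["s"]=s; pickle.dump(d,open("cam2.pkl","wb"))
b,a,_=tubepts((.622,.051,np.deg2rad(-12.2))); out=[]
for n in("top","side"):
    pt=proj(d[n],np.array([tip,tip-.04*R[:,2],b+.13*a,b+.07*a])); print(n,pt.round(1))
    c=proj(d[n],b+.13*a)[0]; x,y=int(c[0])-40,int(c[1])-50; im=d[n]["pixels"][y:y+100,x:x+80,::-1]; print(x,y)
    out.append(cv2.resize(np.clip(255*(im/255.)**.7,0,255).astype(np.uint8),(400,500),interpolation=cv2.INTER_CUBIC))
cv2.imwrite("pics/m.png",np.hstack(out))
E
```

```text
7.4 [0.53762898 0.06897927 0.31028366] [ 0.54903097  0.04117005 -0.64477788] [ 0.48 -0.19 -0.72  1.87  0.07  1.03 -0.5 ]
[0.51882121 0.07330804 0.34643797] [ 0.002 -0.011 -0.205] [-0.00053981 -0.00062526 -0.0006865 ] [ 0.001 -0.011 -0.205]
top [[256.3 238.2]
 [252.1 243.2]
 [258.1 236.9]
 [263.7 230. ]]
218 186
side [[302.1 170.3]
 [292.7 155.1]
 [305.5 177.7]
 [318.4 198.5]]
265 127
```

View pics/m.png

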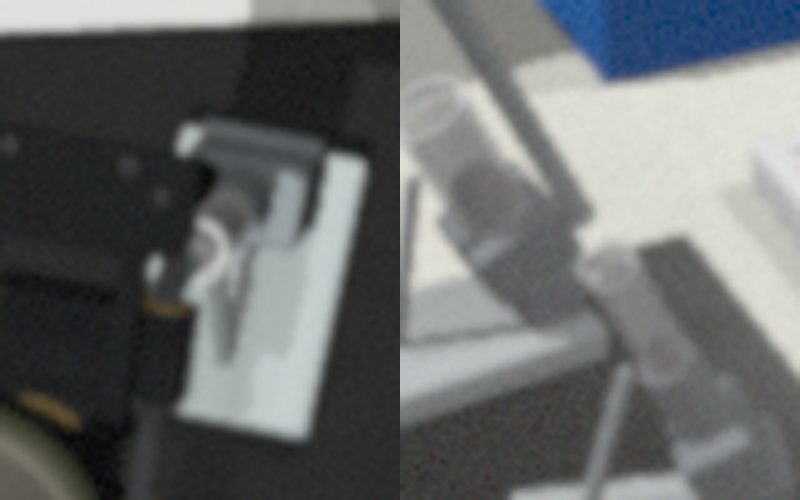

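In the side view the rod (tip at about px (300,171)) is parallel to the tube, whose mouth is at about (307,179). It looks a few mm left of the bore axis. I'll measure that with intensity profiles across both.

```bash
cat > prof.py <<'E'
from h import *
import sys
def prof(c,p0,p1,half=.022,n=45,m=30):
    """mean intensity across the segment p0-p1, offsets in m along image-perp world dir"""
    ax=(p1-p0)/np.linalg.norm(p1-p0); v=np.cross(ax,c["cam_to_world"][:3,3]-(p0+p1)/2); v/=np.linalg.norm(v)
    o=np.linspace(-half,half,n); t=np.linspace(0,1,m); X=(p0+t[:,None]*(p1-p0))[:,None]+o[:,None]*v
    uv=proj(c,X.reshape(-1,3)); g=cv2.cvtColor(c["pixels"],cv2.COLOR_RGB2GRAY).astype(float)
    return o,map_coordinates(g,[uv[:,1],uv[:,0]],order=1).reshape(m,n).mean(0),v
if __name__=="__main__":
    d=load("cam2.pkl"); d0=load("cam0.pkl"); s=d["s"]; R=Ro.from_quat(s["eef_rot"]).as_matrix(); tip=s["ee_pos"]+R@[0,0,.1426]; a2=-R[:,2]
    b,a,_=tubepts((.622,.051,np.deg2rad(-12.2)))
    for nm,c,p,q in(("rod near",d["side"],tip+.008*a2,tip+.04*a2),("rod far",d["side"],tip+.05*a2,tip+.09*a2),("tube",d0["side"],b+.075*a,b+.1*a),("tubeU",d0["side"],b+.1*a,b+.124*a),("sleeve",d0["side"],b+.04*a,b+.066*a)):
        o,g,v=prof(c,p,q); print(nm,v.round(2)); print(" ".join(f"{x*1000:.0f}:{y:.0f}" for x,y in zip(o,g)))
E
python3 prof.py
```

```text
rod near [ 0.91 -0.05  0.42]
-22:77 -21:78 -20:79 -19:81 -18:83 -17:85 -16:86 -15:87 -14:90 -13:95 -12:102 -11:111 -10:119 -9:122 -8:120 -7:112 -6:100 -5:88 -4:80 -3:77 -2:78 -1:79 0:83 1:89 2:102 3:121 4:144 5:166 6:183 7:195 8:202 9:204 10:205 11:205 12:205 13:205 14:205 15:206 16:205 17:205 18:205 19:205 20:206 21:206 22:205
rod far [ 0.91 -0.05  0.42]
-22:122 -21:123 -20:125 -19:129 -18:134 -17:141 -16:149 -15:158 -14:167 -13:174 -12:177 -11:178 -10:174 -9:165 -8:150 -7:129 -6:106 -5:87 -4:76 -3:72 -2:72 -1:74 0:77 1:81 2:89 3:100 4:113 5:126 6:136 7:143 8:146 9:147 10:146 11:145 12:144 13:144 14:143 15:143 16:142 17:141 18:139 19:138 20:137 21:136 22:135
tube [ 0.91 -0.05  0.42]
-22:71 -21:73 -20:74 -19:73 -18:70 -17:67 -16:62 -15:59 -14:58 -13:59 -12:62 -11:68 -10:74 -9:79 -8:82 -7:85 -6:87 -5:88 -4:87 -3:87 -2:86 -1:85 0:86 1:87 2:88 3:89 4:90 5:89 6:89 7:88 8:85 9:81 10:75 11:68 12:63 13:60 14:57 15:57 16:56 17:57 18:58 19:59 20:59 21:59 22:59
tubeU [ 0.91 -0.05  0.42]
-22:81 -21:80 -20:80 -19:79 -18:77 -17:73 -16:68 -15:63 -14:61 -13:63 -12:69 -11:78 -10:86 -9:92 -8:95 -7:98 -6:99 -5:99 -4:100 -3:99 -2:99 -1:99 0:99 1:98 2:98 3:99 4:100 5:102 6:102 7:101 8:98 9:94 10:88 11:80 12:73 13:68 14:64 15:63 16:64 17:65 18:66 19:68 20:70 21:72 22:74
sleeve [ 0.91 -0.05  0.42]
-22:45 -21:43 -20:42 -19:43 -18:45 -17:47 -16:50 -15:54 -14:58 -13:62 -12:64 -11:67 -10:69 -9:70 -8:71 -7:70 -6:70 -5:70 -4:70 -3:71 -2:71 -1:72 0:74 1:74 2:74 3:75 4:75 5:75 6:74 7:74 8:73 9:73 10:73 11:73 12:73 13:73 14:73 15:74 16:74 17:72 18:70 19:66 20:64 21:62 22:61
```

```bash
python3 - <<'E'
from h import *
out=[]
for f in("cam0.pkl","cam2.pkl"):
    c=load(f)["top"]; im=c["pixels"][215:265,240:280,::-1]; im=np.clip(255*(im/255.)**.6,0,255).astype(np.uint8)
    im=cv2.resize(im,(400,500),interpolation=cv2.INTER_CUBIC)
    b,a,_=tubepts((.622,.051,np.deg2rad(-12.2)))
    th=np.linspace(0,2*np.pi,24,endpoint=False); X=np.array([.2113,.9774,0]); Y=np.cross(a,X)
    for k in proj(c,b+.13*a+.0115*(np.cos(th)[:,None]*X+np.sin(th)[:,None]*Y)): cv2.circle(im,tuple(int(v) for v in (k-[239.5,214.5])*10),1,(0,255,255),-1)
    if f=="cam2.pkl":
        s=load(f)["s"]; R=Ro.from_quat(s["eef_rot"]).as_matrix(); tip=s["ee_pos"]+R@[0,0,.1426]
        for k in proj(c,tip+.006*(np.cos(th)[:,None]*R[:,0]+np.sin(th)[:,None]*R[:,1])): cv2.circle(im,tuple(int(v) for v in (k-[239.5,214.5])*10),1,(0,0,255),-1)
    out.append(im)
cv2.imwrite("pics/t10.png",np.hstack(out))
E
```

```text
(no output)
```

View pics/t10.png

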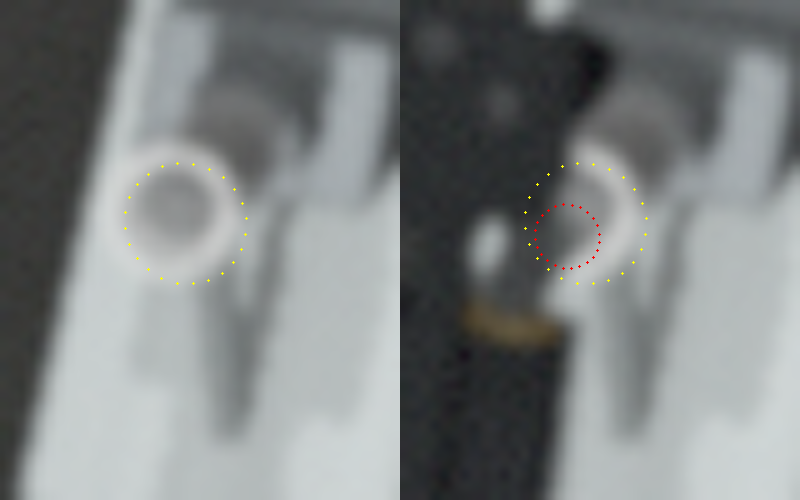

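The actual ring centre in the top view is about 0.5 px left of and 1 px above the model. The rod tip's outline is unclear, so I'll difference the two pictures to find its occlusion edge.

```bash
python3 - <<'E'
from h import *
a=[cv2.cvtColor(load(f)["top"]["pixels"],cv2.COLOR_RGB2GRAY).astype(int)[226:250,246:270] for f in("cam0.pkl","cam2.pkl")]
print("cols 246.."); 
for i in range(24): print(226+i," ".join(f"{v:4d}" for v in (a[1]-a[0])[i]), "|"," ".join(f"{v:3d}" for v in a[0][i][:20]))
E
```

```text
cols 246..
226   -7   -3   -2   -4  -40  -99 -140 -136 -116 -105 -105  -96  -65  -29   -7   -1   -2    0    1    2    1   -2   -4   -9 |  21  20  21  32  69 123 157 152 129 120 120 115  96  76  65  62  63  61  62  62
227   -6   -6   -2  -17  -64 -117 -143 -129 -110 -102  -94  -73  -38  -11   -2   -2   -2   -1    0   -2    0   -5  -15  -19 |  21  22  21  38  86 137 160 144 123 115 113 103  85  67  59  58  59  55  56  59
228   -5   -8   -6  -29  -82 -134 -143 -123 -103 -102  -93  -59  -21   -2   -2   -3   -1   -2   -1   -1   -2   -7  -22  -27 |  22  21  22  46  99 148 157 138 119 118 118 105  86  68  61  56  54  53  51  53
229   -8  -10   -8  -40  -96 -141 -146 -129 -120 -124 -108  -61  -17   -1    1    1   -1   -2   -1    0   -3  -11  -24  -26 |  23  22  25  55 110 155 160 143 136 140 142 129 113  97  79  65  55  50  49  48
230   -6   -6  -18  -53 -108 -149 -153 -146 -143 -146 -119  -63  -18    0    0    0    0   -2    0   -1   -2   -4  -13  -15 |  21  21  32  68 124 163 169 162 159 163 158 148 140 133 120  94  67  51  46  46
231   -4   -9  -22  -70 -126 -160 -165 -163 -151 -139 -103 
[... 3154 characters left out ...]
 | 110 157 173 175 176 175 176 167 153 149 151 151 148 134 112  97  86  79  81  81
247 -106 -136 -140 -138 -136 -135 -135 -127 -114 -107  -98  -70  -36   -8    0   -1   -2    0   -1    1    0    1    1    1 | 124 163 174 176 176 178 175 164 153 149 151 152 148 135 113  99  88  76  73  77
248 -128 -151 -154 -144 -140 -135 -134 -127 -122 -125 -118  -84  -38  -10   -1   -2    0   -1    1   -1   -2    1   -1   -1 | 140 170 176 176 177 176 172 161 152 151 151 152 149 137 116 101  88  76  71  80
249 -138 -159 -160 -156 -156 -152 -144 -132 -131 -131 -124  -79  -32   -9    1    2   -1    1   -1   -1    0   -2   -2   -1 | 149 172 176 175 178 177 168 156 150 150 153 151 148 139 117 101  90  75  71  83
```

Relative to the ring (257.0,235.5), the rod tip at about (254.4,238.3) needs roughly −1.2 mm along tool x and nothing along tool y. That is well inside the ±3.5 mm flare, so I'll go in slowly and watch the force.

Emit:
play_rows --claw '[1,1,1,1,1,1]' --delta_pos '[[-0.006,-0.001,0.03],[0,0,0.03],[0,0,0.02],[0,0,0.02],[0,0,0.02],[0,0,0]]' --delta_rot '[[0,0,0],[0,0,0],[0,0,0],[0,0,0],[0,0,0],[0,0,0]]'

```text
time: 8.1
ee_pos: [0.547, 0.0656, 0.2882]
eef_rot: [0.76, 0.612, 0.136, 0.167]
ft_force: [-0.2, -0.8, -0.8]
width: 0.0252
grip_force: 50.0
```

Emit:
play_rows --claw '[1,1,1]' --delta_pos '[[0,0,0.01],[0,0,0.01],[0,0,0]]' --delta_rot '[[0,0,0],[0,0,0],[0,0,0]]'

```text
time: 8.4
ee_pos: [0.5488, 0.0655, 0.2852]
eef_rot: [0.76, 0.613, 0.137, 0.168]
ft_force: [-0.2, 0.3, -1.6]
width: 0.0249
grip_force: 50.0
```

```bash
cat >> tgt.py <<'E'
    print("F tool",(R.T@s["ft_force"]).round(2),"T tool",(R.T@s["torque"]).round(2)); b,a,_=tubepts((.622,.051,np.deg2rad(-12.2))); q=s["ee_pos"]+R[:,2]*L-b
    print("tip in tube: x(tool) %.4f y(tool) %.4f z %.4f"%(q@T[:,0],q@T[:,1],q@a))
E
python3 tgt.py
```

```text
8.4 [0.54875477 0.0654609  0.28515382] [-0.2393125   0.25945706 -1.6018844 ] [ 0.49 -0.15 -0.74  1.89  0.11  0.98 -0.52]
[0.51882121 0.07330804 0.34643797] [ 0.007 -0.011 -0.343] [-8.40617004e-05 -5.60593755e-04 -6.09935136e-04] [ 0.007 -0.011 -0.343]
F tool [ 0.2  -0.94  1.33] T tool [0.56 0.14 0.02]
tip in tube: x(tool) -0.0011 y(tool) 0.0021 z 0.1214
```

Inside the mouth with no contact force. I'll keep going in small steps.

Emit:
play_rows --claw '[1,1,1,1]' --delta_pos '[[0,0,0.015],[0,0,0.015],[0,0,0.01],[0,0,0]]' --delta_rot '[[0,0,0],[0,0,0],[0,0,0],[0,0,0]]'

```text
time: 8.8
ee_pos: [0.552, 0.0647, 0.2775]
eef_rot: [0.76, 0.613, 0.136, 0.167]
ft_force: [1.1, 0.1, -2.0]
width: 0.0251
grip_force: 50.1
```

```bash
python3 tgt.py|tail -2
```

```text
F tool [0.35 0.15 2.26] T tool [ 0.61  0.39 -0.03]
tip in tube: x(tool) -0.0012 y(tool) 0.0018 z 0.1131
```

Emit:
play_rows --claw '[1,1,1,1]' --delta_pos '[[0,0,0.015],[0,0,0.015],[0,0,0.01],[0,0,0]]' --delta_rot '[[0,0,0],[0,0,0],[0,0,0],[0,0,0]]'

```text
time: 9.2
ee_pos: [0.5553, 0.0639, 0.2704]
eef_rot: [0.76, 0.613, 0.137, 0.168]
ft_force: [-0.3, 1.5, -1.5]
width: 0.0248
grip_force: 50.2
```

```bash
python3 tgt.py|tail -2
```

```text
F tool [ 1.35 -1.19  1.09] T tool [ 0.69  0.46 -0.05]
tip in tube: x(tool) -0.0012 y(tool) 0.0019 z 0.1051
```

Emit:
play_rows --claw '[1,1,1,1]' --delta_pos '[[0,0,0.015],[0,0,0.015],[0,0,0.01],[0,0,0]]' --delta_rot '[[0,0,0],[0,0,0],[0,0,0],[0,0,0]]'

```text
time: 9.6
ee_pos: [0.5586, 0.0632, 0.2631]
eef_rot: [0.76, 0.613, 0.136, 0.168]
ft_force: [-0.2, 1.2, -2.1]
width: 0.0247
grip_force: 50.2
```

```bash
python3 tgt.py|tail -2
```

```text
F tool [ 1.13 -1.27  1.77] T tool [ 0.75  0.47 -0.05]
tip in tube: x(tool) -0.0012 y(tool) 0.0019 z 0.0971
```

Emit:
play_rows --claw '[1,1,1,1]' --delta_pos '[[0,0,0.015],[0,0,0.015],[0,0,0.01],[0,0,0]]' --delta_rot '[[0,0,0],[0,0,0],[0,0,0],[0,0,0]]'

```text
time: 10.0
ee_pos: [0.562, 0.0625, 0.2559]
eef_rot: [0.76, 0.612, 0.137, 0.168]
ft_force: [-0.6, 1.9, -2.6]
width: 0.0252
grip_force: 50.2
```

```bash
python3 tgt.py|tail -2
```

```text
F tool [ 1.67 -2.03  1.93] T tool [ 0.74  0.55 -0.02]
tip in tube: x(tool) -0.0012 y(tool) 0.0019 z 0.0891
```

Emit:
play_rows --claw '[1,1,1,1]' --delta_pos '[[0.002,-0.002,0.015],[0,0,0.015],[0,0,0.01],[0,0,0]]' --delta_rot '[[0,0,0],[0,0,0],[0,0,0],[0,0,0]]'

```text
time: 10.4
ee_pos: [0.5651, 0.0622, 0.2485]
eef_rot: [0.76, 0.612, 0.137, 0.168]
ft_force: [-0.7, 0.8, -2.2]
width: 0.0253
grip_force: 50.1
```

```bash
python3 tgt.py|tail -2
```

```text
F tool [ 0.65 -1.7   1.64] T tool [ 0.56  0.31 -0.04]
tip in tube: x(tool) -0.0009 y(tool) 0.0016 z 0.0812
```

Emit:
play_rows --claw '[1,1,1,1]' --delta_pos '[[0.001,-0.002,0.01],[0,0,0.01],[0,0,0.01],[0,0,0]]' --delta_rot '[[0,0,0],[0,0,0],[0,0,0],[0,0,0]]'

```text
time: 10.8
ee_pos: [0.5674, 0.0621, 0.2434]
eef_rot: [0.76, 0.612, 0.137, 0.168]
ft_force: [-1.5, 1.3, 2.8]
width: 0.0249
grip_force: 50.2
```

```bash
python3 tgt.py|tail -2
```

```text
F tool [ 1.  -0.4 -3.3] T tool [ 0.52  0.12 -0.03]
tip in tube: x(tool) -0.0005 y(tool) 0.0017 z 0.0756
```

Slug contact shows as axial force rising at tip z of about 76 mm. I'll press on slowly.

Emit:
play_rows --claw '[1,1,1,1,1]' --delta_pos '[[0,0,0.01],[0,0,0.01],[0,0,0],[0,0,0.005],[0,0,0]]' --delta_rot '[[0,0,0],[0,0,0],[0,0,0],[0,0,0],[0,0,0]]'

```text
time: 11.3
ee_pos: [0.5694, 0.0617, 0.2389]
eef_rot: [0.76, 0.612, 0.137, 0.168]
ft_force: [-1.6, 1.8, 3.4]
width: 0.0247
grip_force: 50.2
```

```bash
python3 tgt.py|tail -2
```

```text
F tool [ 1.41 -0.35 -3.87] T tool [0.48 0.22 0.01]
tip in tube: x(tool) -0.0004 y(tool) 0.0016 z 0.0706
```

Emit:
play_rows --claw '[1,1,1]' --delta_pos '[[0,0,0.005],[0,0,0.005],[0,0,0]]' --delta_rot '[[0,0,0],[0,0,0],[0,0,0]]'

```text
time: 11.6
ee_pos: [0.5702, 0.0616, 0.2371]
eef_rot: [0.76, 0.612, 0.137, 0.168]
ft_force: [-2.5, 0.0, 3.8]
width: 0.025
grip_force: 50.2
```

Emit:
play_rows --claw '[1,1,1]' --delta_pos '[[0,0,0.005],[0,0,0.005],[0,0,0]]' --delta_rot '[[0,0,0],[0,0,0],[0,0,0]]'

```text
time: 11.9
ee_pos: [0.571, 0.0614, 0.2353]
eef_rot: [0.76, 0.612, 0.137, 0.168]
ft_force: [-1.6, 2.2, 3.8]
width: 0.0251
grip_force: 50.2
```

Emit:
play_rows --claw '[1,1,1]' --delta_pos '[[0,0,0.005],[0,0,0.005],[0,0,0]]' --delta_rot '[[0,0,0],[0,0,0],[0,0,0]]'

```text
time: 12.2
ee_pos: [0.5722, 0.0618, 0.235]
eef_rot: [0.76, 0.613, 0.137, 0.168]
ft_force: [-11.7, 3.0, 17.4]
width: 0.0249
grip_force: 50.3
```

The force jumped to about 21 N axially. I'll hold there and check.

Emit:
play_rows --claw '[1,1,1,1]' --delta_pos '[[0,0,0],[0,0,0],[0,0,0],[0,0,0]]' --delta_rot '[[0,0,0],[0,0,0],[0,0,0],[0,0,0]]'

```text
time: 12.6
ee_pos: [0.5721, 0.0617, 0.235]
eef_rot: [0.76, 0.613, 0.137, 0.168]
ft_force: [-11.6, 2.3, 17.1]
width: 0.0251
grip_force: 50.3
```

```bash
python3 tgt.py
```

```text
12.6 [0.57214684 0.06174126 0.23500326] [-11.61503294   2.27805414  17.06577242] [ 0.49 -0.05 -0.77  1.92  0.22  0.87 -0.61]
[0.51882121 0.07330804 0.34643797] [ 0.001 -0.011 -0.62 ] [ 0.00059101 -0.00058959 -0.00050196] [ 0.    -0.012 -0.62 ]
F tool [ -0.2   -3.47 -20.48] T tool [ 1.5  -0.11 -0.04]
tip in tube: x(tool) 0.0002 y(tool) 0.0026 z 0.0659
```

The tip is at z of about 66 mm (slug about 0.044) under a steady 20 N, with no further movement, so the slug is seated. Drawing out now.

Emit:
play_rows --claw '[1,1,1,1,1,1,1,1]' --delta_pos '[[0,0,-0.02],[0,0,-0.05],[0,0,-0.1],[0,0,-0.12],[0,0,-0.12],[0,0,-0.12],[0,0,-0.12],[0,0,-0.1]]' --delta_rot '[[0,0,0],[0,0,0],[0,0,0],[0,0,0],[0,0,0],[0,0,0],[0,0,0],[0,0,0]]'

```text
time: 13.4
ee_pos: [0.5088, 0.0743, 0.3704]
eef_rot: [0.76, 0.612, 0.137, 0.168]
ft_force: [0.5, -0.9, -0.8]
width: 0.0249
grip_force: 50.0
```

```bash
python3 tgt.py; python3 - <<'E'
from h import *; from bench import r
s=r.read_state(); R=Ro.from_quat(s["eef_rot"]).as_matrix(); H=Ro.from_quat([.778401,.627767,0,0]).as_matrix()
print("rot home",Ro.from_matrix(R.T@H).as_rotvec()/np.pi,"shift in home axes",H.T@(np.array([.4975,-.3123,.365])-s["ee_pos"])/.2)
E
```

```text
13.4 [0.50875866 0.07427434 0.37042106] [ 0.51949582 -0.85769184 -0.84179361] [ 0.48 -0.29 -0.68  1.8  -0.    1.16 -0.44]
[0.51882121 0.07330804 0.34643797] [ 0.006 -0.005  0.13 ] [-6.93675530e-05 -4.50308808e-04 -6.17081747e-04] [ 0.006 -0.005  0.13 ]
F tool [-0.73  0.27  1.05] T tool [ 0.49 -0.    0.04]
tip in tube: x(tool) -0.0010 y(tool) 0.0010 z 0.2160
rot home [ 0.1388193  -0.0006127  -0.00035132] shift in home axes [-1.90093751  0.35439876  0.02710528]
```

Emit:
play_rows --claw '[1,1,1,1,1]' --delta_pos '[[0,0,0],[0,0,0],[0,0,0],[0,0,0],[0,0,0]]' --delta_rot '[[0.025,-0.0006,-0.0004],[0.04,0,0],[0.04,0,0],[0.034,0,0],[0,0,0]]'

```text
time: 13.9
ee_pos: [0.5109, 0.0721, 0.3668]
eef_rot: [0.779, 0.627, -0.002, -0.004]
ft_force: [0.5, 0.6, -1.9]
width: 0.0253
grip_force: 50.0
```

Emit:
play_rows --claw '[1,1,1,1,1,1,1,1]' --delta_pos '[[-0.1,0.02,0],[-0.18,0.034,0],[-0.22,0.04,0],[-0.22,0.04,0],[-0.22,0.04,0],[-0.22,0.04,0],[-0.22,0.04,0],[-0.22,0.04,0]]' --delta_rot '[[0,0,0],[0,0,0],[0,0,0],[0,0,0],[0,0,0],[0,0,0],[0,0,0],[0,0,0]]'

```text
time: 14.7
ee_pos: [0.4985, -0.2522, 0.37]
eef_rot: [0.778, 0.628, 0.0, 0.001]
ft_force: [1.6, -0.8, -1.3]
width: 0.0247
grip_force: 50.0
```

Emit:
play_rows --claw '[1,1,1,1,1]' --delta_pos '[[-0.16,0.03,0],[-0.1,0.02,0],[-0.04,0.01,0],[0,0,0],[0,0,0]]' --delta_rot '[[0,0,0],[0,0,0],[0,0,0],[0,0,0],[0,0,0]]'

```text
time: 15.2
ee_pos: [0.499, -0.31, 0.3696]
eef_rot: [0.778, 0.629, 0.0, -0.0]
ft_force: [-0.4, -0.2, -1.0]
width: 0.0251
grip_force: 50.0
```

```bash
cat > home.py <<'E'
from h import *; from bench import r
s=r.read_state(); R=Ro.from_quat(s["eef_rot"]).as_matrix(); H=Ro.from_quat([.778401,.627767,0,0]).as_matrix()
print(s["time"],s["ee_pos"],"rot home",Ro.from_matrix(R.T@H).as_rotvec()/np.pi,"shift",to(s,[.49754,-.31233,.1526]).round(4),"F",s["ft_force"].round(2),"T",s["torque"].round(2))
E
python3 home.py
```

```text
15.2 [ 0.49901601 -0.31002713  0.36958382] rot home [ 7.31664795e-05 -1.98767453e-04  7.74654777e-04] shift [-0.0135 -0.0051  1.0849] F [-0.36 -0.2  -1.  ] T [ 0.04 -0.02  0.02]
```

Emit:
play_rows --claw '[1,1,1,1,1,1,1,1]' --delta_pos '[[-0.0135,-0.005,0.05],[0,0,0.15],[0,0,0.15],[0,0,0.15],[0,0,0.12],[0,0,0.09],[0,0,0],[0,0,0]]' --delta_rot '[[0,0,0.0008],[0,0,0],[0,0,0],[0,0,0],[0,0,0],[0,0,0],[0,0,0],[0,0,0]]'

```text
time: 16.0
ee_pos: [0.4969, -0.3138, 0.2275]
eef_rot: [0.779, 0.627, -0.0, -0.0]
ft_force: [0.1, -0.8, 0.5]
width: 0.0248
grip_force: 50.0
```

```bash
python3 home.py
```

```text
16.0 [ 0.49686555 -0.31381113  0.22752359] rot home [-1.55776039e-04 -6.37071387e-05 -5.39275270e-04] shift [0.0079 0.0019 0.3746] F [ 0.08 -0.76  0.47] T [-0.02 -0.05 -0.02]
```

Emit:
play_rows --claw '[1,1,1,1]' --delta_pos '[[0.0075,0.002,0],[0,0,0],[0,0,0],[0,0,0]]' --delta_rot '[[0,0,0],[0,0,0],[0,0,0],[0,0,0]]'

```text
time: 16.4
ee_pos: [0.4976, -0.3132, 0.2276]
eef_rot: [0.779, 0.627, -0.0, 0.0]
ft_force: [-0.5, -0.3, -1.2]
width: 0.0248
grip_force: 50.0
```

```bash
python3 home.py
```

```text
16.4 [ 0.49758382 -0.31320195  0.2275854 ] rot home [ 1.62858638e-05  5.33595731e-05 -8.69668075e-04] shift [ 0.0043 -0.0012  0.3749] F [-0.52 -0.27 -1.24] T [-0.03 -0.04 -0.03]
```

Emit:
play_rows --claw '[1,1,1,1]' --delta_pos '[[0.0045,-0.001,0.03],[0,0,0.025],[0,0,0],[0,0,0]]' --delta_rot '[[0,0,-0.0008],[0,0,0],[0,0,0],[0,0,0]]'

```text
time: 16.8
ee_pos: [0.4973, -0.3121, 0.2159]
eef_rot: [0.778, 0.628, -0.0, -0.001]
ft_force: [0.6, -0.3, -1.1]
width: 0.0251
grip_force: 50.0
```

```bash
python3 home.py; python3 - <<'E'
from prof import *; from bench import r
c=r.camera("side"); s=r.read_state(); pickle.dump({"side":c,"s":s},open("cam3.pkl","wb")); c0=load()["side"]
# shaft now vs shaft in stand before, same world segment
p=np.array([.4975,-.3123,.08]);q=np.array([.4975,-.3123,.122])
for nm,cc in(("before",c0),("now",c)):
    o,g,v=prof(cc,p,q,.014,29); print(nm," ".join(f"{x*1000:.0f}:{y:.0f}" for x,y in zip(o,g)))
E
```

```text
16.8 [ 0.49725328 -0.31214044  0.21585933] rot home [-3.58726653e-04 -1.03447146e-04 -7.51778894e-05] shift [-0.0007  0.002   0.3163] F [ 0.63 -0.32 -1.15] T [-0.02 -0.14  0.01]
before -14:81 -13:83 -12:84 -11:86 -10:88 -9:85 -8:79 -7:70 -6:63 -5:58 -4:56 -3:58 -2:59 -1:59 0:60 1:62 2:64 3:67 4:75 5:82 6:89 7:91 8:91 9:89 10:87 11:84 12:82 13:79 14:76
now -14:148 -13:152 -12:157 -11:160 -10:161 -9:154 -8:143 -7:125 -6:111 -5:101 -4:94 -3:87 -2:82 -1:77 0:75 1:80 2:93 3:115 4:138 5:157 6:167 7:169 8:166 9:162 10:156 11:150 12:144 13:139 14:133
```

The rod matches its original image position to within about 0.3 mm. Now descending into the hole slowly.

Emit:
play_rows --claw '[1,1,1,1,1,1]' --delta_pos '[[0,0.002,0.01],[0,0,0.01],[0,0,0.01],[0,0,0.01],[0,0,0],[0,0,0]]' --delta_rot '[[0,0,0],[0,0,0],[0,0,0],[0,0,0],[0,0,0],[0,0,0]]'

```text
time: 17.45
ee_pos: [0.4978, -0.3123, 0.2081]
eef_rot: [0.778, 0.628, -0.0, -0.0]
ft_force: [-1.2, -0.9, -1.7]
width: 0.0249
grip_force: 50.0
```

```bash
python3 home.py
```

```text
17.45 [ 0.49777125 -0.31227207  0.20811994] rot home [-2.12652278e-04 -3.66203162e-05 -5.52520732e-05] shift [-0.0006 -0.0009  0.2776] F [-1.23 -0.86 -1.72] T [-0.01 -0.1   0.02]
```

Emit:
play_rows --claw '[1,1,1,1,1,1]' --delta_pos '[[0,0,0.02],[0,0,0.02],[0,0,0.02],[0,0,0.02],[0,0,0.02],[0,0,0]]' --delta_rot '[[0,0,0],[0,0,0],[0,0,0],[0,0,0],[0,0,0],[0,0,0]]'

```text
time: 18.05
ee_pos: [0.4975, -0.3121, 0.1874]
eef_rot: [0.778, 0.628, -0.0, -0.001]
ft_force: [-0.1, 0.4, -2.1]
width: 0.025
grip_force: 50.0
```

```bash
python3 home.py
```

```text
18.05 [ 0.49749131 -0.31212227  0.18741839] rot home [-4.83819223e-04 -1.48359621e-04 -6.64254802e-05] shift [-0.001   0.0007  0.1741] F [-0.15  0.4  -2.06] T [ 0.01 -0.06 -0.02]
```

Emit:
play_rows --claw '[1,1,1,1,1,1,1,1]' --delta_pos '[[0,0,0.025],[0,0,0.025],[0,0,0.025],[0,0,0.025],[0,0,0.025],[0,0,0.025],[0,0,0.01],[0,0,0]]' --delta_rot '[[0,0,0],[0,0,0],[0,0,0],[0,0,0],[0,0,0],[0,0,0],[0,0,0],[0,0,0]]'

```text
time: 18.85
ee_pos: [0.4976, -0.3122, 0.1558]
eef_rot: [0.778, 0.628, -0.0, -0.001]
ft_force: [0.2, 0.3, -1.1]
width: 0.0247
grip_force: 50.0
```

```bash
python3 home.py
```

```text
18.85 [ 0.49761538 -0.31219247  0.1558014 ] rot home [-3.48794560e-04 -9.65787999e-05 -5.26876635e-05] shift [-0.0008 -0.0002  0.016 ] F [ 0.24  0.28 -1.07] T [-0.   -0.07  0.01]
```

Emit:
play_rows --claw '[1,1,1,1,1]' --delta_pos '[[0,0,0.005],[0,0,0.005],[0,0,0.005],[0,0,0],[0,0,0]]' --delta_rot '[[0,0,0],[0,0,0],[0,0,0],[0,0,0],[0,0,0]]'

```text
time: 19.35
ee_pos: [0.4978, -0.3123, 0.1532]
eef_rot: [0.778, 0.628, -0.0, -0.0]
ft_force: [-0.0, -0.6, -1.4]
width: 0.0252
grip_force: 50.0
```

Emit:
play_rows --claw '[0.7,0.5,0.3,0.2,0,0,0,0]' --delta_pos '[[0,0,0],[0,0,0],[0,0,0],[0,0,0],[0,0,0],[0,0,0],[0,0,0],[0,0,0]]' --delta_rot '[[0,0,0],[0,0,0],[0,0,0],[0,0,0],[0,0,0],[0,0,0],[0,0,0],[0,0,0]]'

```text
time: 20.15
ee_pos: [0.4978, -0.3123, 0.1532]
eef_rot: [0.778, 0.628, -0.0, -0.0]
ft_force: [-0.5, 0.3, 0.1]
width: 0.0741
grip_force: 0.0
```

Emit:
play_rows --claw '[0,0,0,0,0,0,0,0]' --delta_pos '[[0,0,0],[0,0,0],[0,0,0],[0,0,0],[0,0,0],[0,0,0],[0,0,0],[0,0,0]]' --delta_rot '[[0,0,0],[0,0,0],[0,0,0],[0,0,0],[0,0,0],[0,0,0],[0,0,0],[0,0,0]]'

```text
time: 20.95
ee_pos: [0.4978, -0.3123, 0.1532]
eef_rot: [0.778, 0.628, -0.0, -0.0]
ft_force: [-1.0, -0.3, 0.3]
width: 0.087
grip_force: 0.0
```

Released and fully open. I'll back off upward, then away for a look.

Emit:
play_rows --claw '[0,0,0,0,0,0,0]' --delta_pos '[[0,0,-0.05],[0,0,-0.1],[0,0,-0.15],[0,0,-0.2],[0,0,-0.2],[0,0,-0.1],[0,0,0]]' --delta_rot '[[0,0,0],[0,0,0],[0,0,0],[0,0,0],[0,0,0],[0,0,0],[0,0,0]]'

```text
time: 21.65
ee_pos: [0.4991, -0.3126, 0.3175]
eef_rot: [0.778, 0.628, 0.001, 0.003]
ft_force: [1.0, 1.3, 0.2]
width: 0.0871
grip_force: 0.0
```

```bash
python3 home.py; python3 - <<'E'
from h import *; from bench import r
c=r.camera("side"); c0=load()["side"]
f=lambda k:cv2.resize(np.clip(255*(k["pixels"][290:410,270:400,::-1]/255.)**.55,0,255).astype(np.uint8),(400,370),interpolation=cv2.INTER_CUBIC)
cv2.imwrite("pics/end.png",np.hstack([f(c0),f(c)]))
E
```

```text
21.65 [ 0.4990536  -0.31260889  0.31754412] rot home [ 1.68969783e-03  6.38694870e-04 -2.38838640e-05] shift [ 0.0014 -0.0121  0.8247] F [1.05 1.28 0.18] T [-0.08 -0.07 -0.02]
```

View pics/end.png

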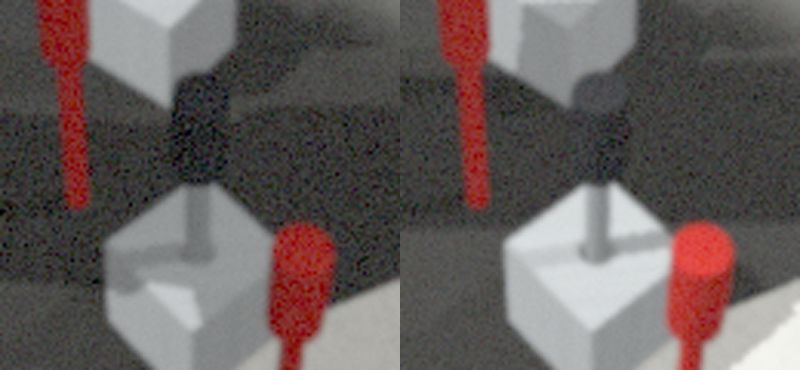

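The picture shows the rod upright in its stand at the same height and place as before: handle top at crop y≈72 and handle bottom at ≈183 in both halves. The red rods have not moved.

```bash
python3 -c "
from bench import r
print(r.close_job())"
```

```text
the job is handed in; nothing more can be done
None
```

I pressed the slug down onto the packed pieces with about 20 N and held it there. The slim rod is back upright and fully down in its own stand, and the job is handed in at about 22 s; the hand-in gave no verdict.

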